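# Load the flat bar into the drill jig and lock it in

## Task

Load the steel flat bar into the drill jig: slide it in at the flared mouth, under the bush plate and up to the end stop, until it drops fully down into its nest behind the step. Then swing the keeper fully shut over the end of the bar and let go. Do not disturb the other things on the bench.

Things in the scene. Friction and masses are not known exactly. Their poses are not given: they have to be found in the camera images.
- flat_bar: Plain steel flat bar with drilled holes, 24 x 110 x 14 mm (x, y, z), 0.18 to 0.36 kg, lying flat and loose on the bench to the right of the jig. Origin: centre of its underside; y runs along its length, z up. It may go in either end first. Grip it across the 24 mm width. The steel block near it is shorter and thicker.
- jig: Drill jig of bright and dark steel and aluminium bolted to the bench, 220 x 136 mm, 46 mm high. Origin: centre of its underside, on the bench top; x is the direction in which the bar slides in (away to the robot's left), z up. A straight channel 27 mm wide runs along its x axis (y = 0): mouth, step down, nest, end stop. All x, y given here are in its frame, heights above the bench.
- jig_mouth (a point): Middle of the channel's flared mouth at x = -110 mm, on its floor (18 mm high). The two side rails have their tops at 23 mm; they flare from 41 mm apart at the mouth to 27 mm at x = -50 mm and stay so up to the end stop; each reaches out to y = 30 mm or less (32 mm in the flare). Axes as the jig's.
- step (a point): Edge of the step at x = -20 mm, y = 0: the channel's floor is 18 mm high before it (x = -110 to -20 mm) and drops 6 mm to the nest's floor after it. Axes as the jig's.
- nest (a point): Centre of the nest's floor, x = 36.5 mm, y = 0, 12 mm high. The nest is 113 mm long, from the step (x = -20) to the upright end stop (x = 93 mm), so the bar's origin belongs here within its play of 1.5 mm each way. With the bar home its near end is at x = -20 to -17 mm and its top 26 mm high, 3 mm above the rails. Axes as the jig's.
- bush_plate (a point): Middle of the near edge of the bush plate's underside, x = 39 mm, 36 mm high. The plate bridges the far part of the nest from x = 39 to 109 mm, 72 mm wide, top 46 mm high (drill bush and screw heads to 51 mm); its cheeks at the sides start at x = 40 mm. The bar cannot be put in from above; the near 59 mm of the nest are open above. Axes as the jig's.
- keeper (a joint): Flat steel swing keeper on an upright pivot. 0 rad = shut, at its end of travel: the strap points along the jig's +y, square across the channel over the bar's near end. It grows as it swings open towards the mouth (counter-clockwise from above), at 1.57 pointing along the jig's -x; limit 2.4. Starts open, 1.65 to 2.2. Stays where left (0.04 N m).
- keeper_knob (a point): Centre of the top of the round black knob at the keeper's free end, 61.5 mm high, 85 mm from the pivot axis; it moves with the keeper. The knob is upright, 16 mm across from 42 to 58 mm high, with a thinner neck under it down to the strap's top at 34.5 mm.
- keeper_pivot (a point): The keeper's axis, fixed to the jig at x = 4 mm, y = -55 mm, at the height of the strap's underside, 28.5 mm. The strap is 16 mm wide and 6 mm thick and passes over the bar only once that has dropped (a bar still on the channel's floor has its top at 32 mm). The pivot nut is 40 mm high. Two thin pins at y = 36 mm, up to 35 mm high, rest and stop it.
- guide_block: Bystander: loose steel block with holes, 32 x 84 x 25 mm, beside the bar. Origin under its centre.
- spanner: Bystander: loose combination spanner, 26 x 182 x 7 mm, flat on the bench between jig and robot.
- caliper: Bystander: loose vernier calliper, 68 x 230 x 12 mm, flat on the bench to the left of the jig.
Not all that is in view belongs to the job. Of the things that look like the flat_bar, take the one that is farthest from the robot's base at the start.

How it is judged:
On the way:
1. the bar has dropped flat into the nest while the keeper is still open (z of flat_bar in the frame of jig below 0.014 m and horizontal distance between flat_bar and nest below 0.006 m and angle between flat_bar's own z axis and vertical below 0.03 rad and value of joint keeper above 0.8 rad), for 0.2 s.
At the end, for the whole second after the job is handed in: The bar lies flat and at rest in the nest: underside within 2 mm of the nest's floor, its centre within 6 mm of the nest's centre, in line with the channel (within 0.06 rad), tilted less than 0.03 rad; the keeper is shut over it (less than 0.12 rad) (z of flat_bar in the frame of jig between 0.01 and 0.014 m and horizontal distance between flat_bar and nest below 0.006 m and angle between flat_bar's own z axis and vertical below 0.03 rad and angle between the y axis of flat_bar and the x axis of jig, either way round below 0.06 rad and linear speed of flat_bar below 0.01 m/s and value of joint keeper below 0.12 rad); the robot touches nothing.
It fails at once if a bystander (steel block, spanner or calliper) is moved by more than 25 mm (distance of any of guide_block, spanner, caliper from where it was at the start of the episode above 0.025 m).
It also fails if it takes over 50 s, if anything falls off the work surface, if the arm or the gripper's body presses on something with over 40 N, if the wrist force passes 120 N, or if a joint passes its speed limit or range.

## Robot

A 6-joint arm with a two-finger parallel gripper is mounted at the origin on a cart in front of the work surface, level with it; the furniture and walls round the work are solid. World frame = base frame: x ahead of the robot, y to its left, z up, the work surface at z = 0. Lengths are in m, angles in rad, forces in N, time in s.
With the tool pointing down it reaches from about 0.375 to 0.975 m from the base axis. Payload 3.8 kg.
Tool frame: the origin (TCP) lies midway between the tips of the shut fingers; the grasp point (between the pads) lies 19 mm behind it; z points along the fingers, y is the line along which they close (so a half turn about z gives the same grasp; the last joint's range is limited). The gripper opens to 88 mm and grips with 3 to 60 N. Pads are 18 mm wide; open, the fingers measure 123 mm over their backs; the gripper's body (75 mm by 187 mm) begins 45 mm behind the grasp point.
Start: joints at [1.232, 0.264, 1.604, -0, 1.274, -0.037], TCP at [0.201, 0.644, 0.213] pointing down, gripper open.
Joint ranges: [-2.63, 2.63], [-0.94, 2.18], [0.31, 2.57], [-1.31, 4.45], [0, 2.66], [-2.55, 2.55]. Speed limits (rad/s): [2.57, 2.57, 3.14, 3.14, 3.14, 3.14].

## Interface

Orientations are given as a rotation vector (axis times angle).
In Python, from cell import manip, inverse_kinematics, cams, order gives the robot as it stands. Calls block until the motion is done:
- manip.move_pose(position, orientation): joint-space move of the TCP to a pose.
- manip.move_linear(position, rate=0.15, rot=None): straight line of the TCP; rot=None keeps the orientation; rate is the mean speed in m/s.
- manip.set_joints(angles): joint-space move.
- manip.set_gripper(opening, force=None): finger opening in m; force is the grip in N (None keeps the last); returns when the fingers have stopped.
- manip.dwell(seconds).
- inverse_kinematics(position, orientation): joint angles nearest the present ones, or None.
- manip.state(): the state.
- cams.capture(name): name is "side" or "top" or "wrist"; returns a dict with "image" (480x640x3 uint8, blue, green, red), "z_map" (480x640 float32, m along the optical axis (not along the pixel's ray), 0 where there is no reading), "intrinsics" (3x3 intrinsics, pixels), "k1" (the pictures are not rectified: a ray, as slopes to the right and down, at radius r is drawn at 1 + k1 r^2 times it, then the intrinsics apply), "position" and "orientation" of the camera in the world; the wrist camera has in their place "T_tool_cam" (4x4, takes a point from camera to tool coordinates, whose origin is the TCP and whose axes are the flange's). Camera axes: x right, y down, z forward; pixel columns grow to the right and rows downward; lengths in m; the calibration is good to about 2 mm. A picture is of the moment at which its call begins: read the wrist's pose just before it.
A pose or a line that the arm cannot do raises manip.IKError and nothing moves.
- order.close_job(): hands the job in; it is judged then, once.
The state is a dict: "clock": time; "joint_pos": joint angles; "joint_velocities": joint speeds; "tau": joint torques, N m; "tool_pos": TCP position; "tcp_rot": TCP orientation; "contact_force": force on the tool from outside, world axes, zero at the start; "moment": the same for the moment, N m; "gripper_width": finger opening in m; "grasp_force": force on a finger pad.
Only numpy, scipy, OpenCV 4.12 (cv2) and the standard library are available. Lean on these libraries where they do the work, as an engineer would, in place of code of your own. Each camera call takes 0.05 s, during which the arm holds its last target. There are 200 camera calls.

## Working session

There is one attempt and no reset: what is moved stays moved. The work goes in short steps, each a Python script; the robot and the scene stay as the last script left them, time stands still between calls to the robot, and variables do not carry over. Pictures are saved under pics/ and viewed, at most 10 in all, crops included, and the job is handed in when it is done.

```bash
mkdir -p pics; ls; cat > h.py <<'E'
import numpy as np, cv2
from scipy.spatial.transform import Rotation as R
from cell import manip, inverse_kinematics, cams, order
def pose(c, st=None):
    if 'T_tool_cam' in c:
        T=np.eye(4);T[:3,:3]=R.from_rotvec(st['tcp_rot']).as_matrix();T[:3,3]=st['tool_pos']
        T=T@np.array(c['T_tool_cam']);return T[:3,:3],T[:3,3]
    o=np.array(c['orientation'],float)
    return (o if o.shape==(3,3) else R.from_rotvec(o).as_matrix()),np.array(c['position'])
def rays(c,uv):
    K=np.array(c['intrinsics']);k=c['k1'];uv=np.atleast_2d(uv).astype(float)
    return cv2.undistortPoints(uv.reshape(-1,1,2),K,np.array([k,0,0,0.])).reshape(-1,2)
def onplane(c,uv,z,st=None):
    Rm,p=pose(c,st);s=rays(c,uv);d=np.c_[s,np.ones(len(s))]@Rm.T
    return p+d*((z-p[2])/d[:,2])[:,None]
def cloud(c,uv,st=None):
    Rm,p=pose(c,st);uv=np.atleast_2d(uv);s=rays(c,uv)
    z=c['z_map'][uv[:,1].astype(int),uv[:,0].astype(int)]
    return p+(np.c_[s,np.ones(len(s))]*z[:,None])@Rm.T
E
python3 - <<'E'
from h import *
for n in ['top','side']:
    c=cams.capture(n);cv2.imwrite(f'pics/{n}0.png',c['image']);np.save(f'pics/{n}0.npy',c,allow_pickle=True)
    print(n,c['position'],c['orientation'],c['intrinsics'],c['k1'])
print(manip.state())
E
```

```text
pics
top [2.42402300e-01 8.97422656e-05 1.37678096e+00] [-2.15147138  2.10694462 -0.22229546] [[598.67407626   0.         323.42605956]
 [  0.         598.67407626 240.15017571]
 [  0.           0.           1.        ]] -0.012365708080463967
side [ 0.47179817 -0.78439145  1.21606365] [-2.55894291  0.08851089 -0.01292496] [[479.92158214   0.         317.97708048]
 [  0.         479.92158214 241.05894097]
 [  0.           0.           1.        ]] -0.010749800346665464
{'clock': 0.1, 'joint_pos': array([ 1.23211543e+00,  2.64692853e-01,  1.60524154e+00,  5.66596764e-06,
        1.27368550e+00, -3.68569594e-02]), 'joint_velocities': array([-7.14859970e-04, -1.10978392e-03, -3.87490108e-03, -8.73990449e-05,
        4.14562913e-04,  4.17416589e-04]), 'tau': array([ 6.33624131e-04, -5.03619540e+01, -3.58072186e+01,  7.30250753e-02,
        2.33276625e-02, -3.44517571e-05]), 'tool_pos': array([0.20039364, 0.64384162, 0.2118002 ]), 'tcp_rot': array([-0.47225107, -3.10550521,  0.00312644]), 'contact_force': array([-0.44249041, -0.01117044,  0.83388013]), 'moment': array([0.01472666, 0.01319641, 0.02724089]), 'grasp_force': 0.0, 'gripper_width': 0.08788048462116818}
```

View pics/top0.png

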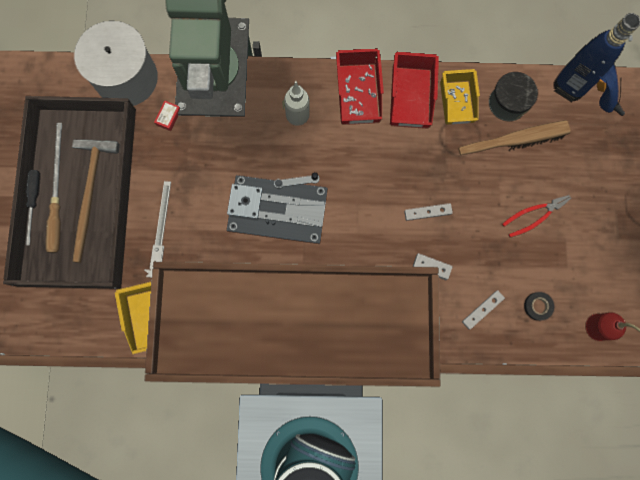

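View pics/side0.png

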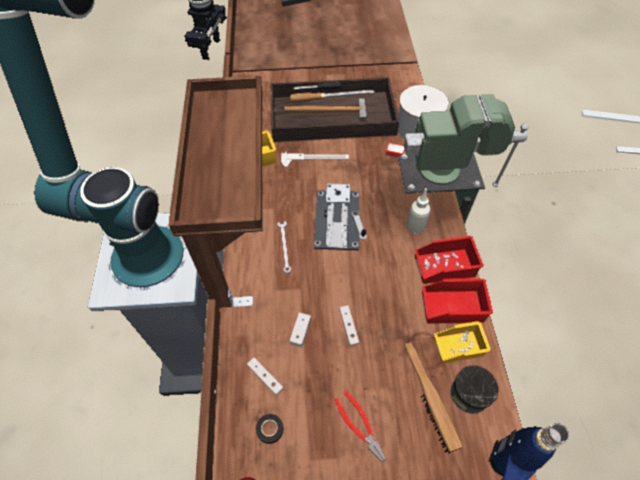

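Top view: the long thin flat bar candidates are at (428,212) and (484,309). The shorter, thicker block is at (433,265), and the side view shows a further piece by the shelf post at (240,300). The jig is at (278,208), its mouth to the right and the keeper knob at (315,176). A raised tray stands between the robot and the work. Next I measure all of these.

```bash
python3 - <<'E'
from h import *
t=np.load('pics/top0.npy',allow_pickle=True).item();s=np.load('pics/side0.npy',allow_pickle=True).item()
np.set_printoptions(precision=4,suppress=True)
for n,c,p in [('top',t,[(428,216),(433,265),(484,309),(418,258),(315,176),(200,300),(155,268),(435,268),(439,380),(148,378),(300,375),(300,272),(300,330),(165,200)]),
          ('side',s,[(348,325),(300,329),(265,375),(240,300),(190,85),(258,85),(258,225),(178,225),(195,250),(215,290),(285,240)])]:
    for q,x in zip(p,cloud(c,p)): print(n,q,x)
# bars: bright low saturation
for n,c,roi in [('top',t,(380,190,540,340)),('side',s,(222,285,380,400))]:
    h=cv2.cvtColor(c['image'],cv2.COLOR_BGR2HSV);m=((h[...,1]<50)&(h[...,2]>120)).astype(np.uint8)
    k=np.zeros_like(m);k[roi[1]:roi[3],roi[0]:roi[2]]=1;m*=k
    cs,_=cv2.findContours(m,cv2.RETR_EXTERNAL,cv2.CHAIN_APPROX_NONE)
    for q in cs:
        if cv2.contourArea(q)<100: continue
        P=onplane(c,q.reshape(-1,2),0.014)[:,:2].astype(np.float32)
        (x,y),wh,a=cv2.minAreaRect(P);print(n,cv2.boundingRect(q),'centre',x,y,'size',wh,'ang',a,'dist',np.hypot(x,y))
# zoom jig
M=cv2.resize(t['image'][165:250,215:340],None,fx=6,fy=6,interpolation=cv2.INTER_CUBIC);cv2.imwrite('pics/jigz.png',M)
E
```

```text
top (428, 216) [ 0.5695 -0.2664  0.0108]
top (433, 265) [ 0.4513 -0.2738  0.0233]
top (484, 309) [ 0.3548 -0.3947  0.0014]
top (418, 258) [ 0.4673 -0.2399  0.0208]
top (315, 176) [0.6453 0.0013 0.0609]
top (200, 300) [0.329  0.1867 0.3813]
top (155, 268) [0.3751 0.2541 0.4216]
top (435, 268) [ 0.3853 -0.1968  0.4195]
top (439, 380) [ 0.2083 -0.2005  0.4186]
top (148, 378) [0.203  0.2526 0.4218]
top (300, 375) [0.211  0.0179 0.3883]
top (300, 272) [0.3752 0.0218 0.4109]
top (300, 330) [0.2829 0.0198 0.3869]
top (165, 200) [0.5956 0.3538 0.0023]
side (348, 325) [ 0.5762 -0.2651  0.0003]
side (300, 329) [ 0.446  -0.2784  0.0259]
side (265, 375) [ 0.3501 -0.3875  0.0006]
side (240, 300) [ 0.281  -0.1682 -0.0007]
side (190, 85) [0.2063 0.2328 0.4213]
side (258, 85) [0.3786 0.2197 0.4207]
side (258, 225) [ 0.3776 -0.2016  0.4022]
side (178, 225) [ 0.217  -0.2031  0.421 ]
side (195, 250) [ 0.2248 -0.1909  0.3053]
side (215, 290) [ 0.2331 -0.1914  0.111 ]
side (285, 240) [ 0.413   0.0269 -0.0036]
top (463, 290, 42, 39) centre 0.3534872531890869 -0.39006274938583374 size (0.024789193645119667
[... 358 characters left out ...]
0395431518555 dist 0.6390304834842783
side (247, 358, 36, 37) centre 0.3495365083217621 -0.39206457138061523 size (0.026078855618834496, 0.11246666312217712) ang 41.27320861816406 dist 0.5252526999279821
side (290, 313, 21, 32) centre 0.44651249051094055 -0.2710950970649719 size (0.08906115591526031, 0.03597549721598625) ang 70.34761810302734 dist 0.5223657299583783
side (340, 306, 19, 40) centre 0.5772562026977539 -0.27002763748168945 size (0.02630886249244213, 0.1136397048830986) ang 9.300288200378418 dist 0.637290866525618
side (232, 296, 21, 11) centre 0.28907179832458496 -0.17933616042137146 size (0.055696722120046616, 0.030818985775113106) ang 1.767360806465149 dist 0.34018224971519223
```

View pics/jigz.png

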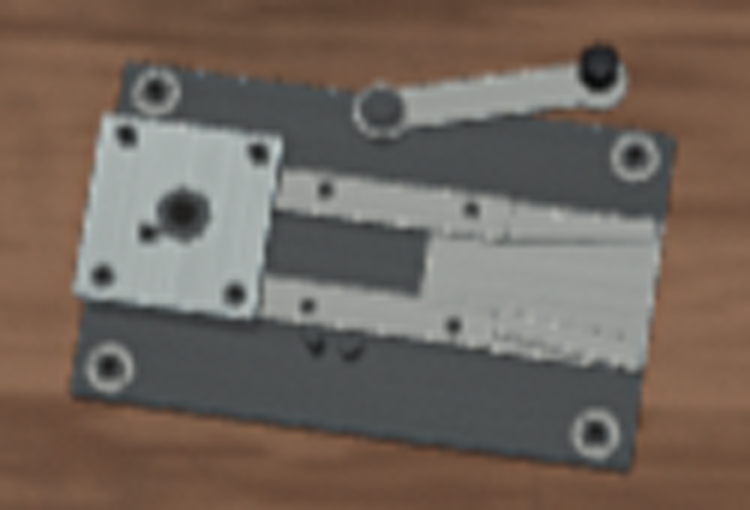

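The jig zoom shows the bush plate at the left, the mouth at the right, the step edge at zoom pixel (425,262), the knob at (600,65), the pivot at (380,108) and two pins at (315,345) and (350,348). The farthest bar is the one at top pixel (428,212), at 0.58, -0.267. The tray at z≈0.42 may block the forearm, so I identify the arm's geometry first.

```bash
python3 - <<'E'
from h import *
np.set_printoptions(precision=4,suppress=True)
A=[];b=[];c=[]
for az in [0,.2]:
  for r in np.arange(.45,.9,.09):
    for z in [.03,.2]:
      for tilt in [0,.4,-.4]:
        Rm=R.from_euler('z',az)*R.from_euler('y',np.pi-tilt)
        q=inverse_kinematics([r*np.cos(az),r*np.sin(az),z],Rm.as_rotvec())
        if q is None: continue
        if r==.45 or abs(r-.63)<.01: print(az,r,z,tilt,np.array(q))
        if abs(q[3])>.01: continue
        a1=q[1];a2=a1+q[2];a3=a2+q[4]
        A+=[[1,0,np.sin(a1),np.sin(a2),np.cos(a2),np.sin(a3)],[0,1,np.cos(a1),np.cos(a2),-np.sin(a2),np.cos(a3)]];b+=[r,z]
x,res,rk,_=np.linalg.lstsq(np.array(A),np.array(b),rcond=None);print(x,res,rk)
# shelf extents
t=np.load('pics/top0.npy',allow_pickle=True).item();s=np.load('pics/side0.npy',allow_pickle=True).item()
v,u=np.mgrid[0:480,0:640];uv=np.c_[u.ravel(),v.ravel()]
for cc in (t,s):
    P=cloud(cc,uv);P=P[(cc['z_map'].ravel()>0)&(P[:,0]>.1)&(P[:,0]<.5)&(abs(P[:,1])<.35)]
    for lo,hi in [(.02,.1),(.1,.2),(.2,.3),(.3,.37),(.37,.5)]:
        Q=P[(P[:,2]>lo)&(P[:,2]<hi)]
        if len(Q)>20: print(lo,hi,len(Q),np.percentile(Q,[.5,99.5],axis=0).ravel())
E
```

```text
0 0.45 0.03 0 [-0.0554  0.0363  2.2384 -0.      0.8669 -1.6262]
0 0.45 0.03 0.4 [-0.0811 -0.2138  2.53    0.0761  0.4277 -1.7148]
0 0.45 0.03 -0.4 [-0.042   0.3248  1.9556 -0.0172  1.2609 -1.6043]
0 0.45 0.2 0 [-0.0554 -0.1643  2.0766 -0.      1.2293 -1.6262]
0 0.45 0.2 0.4 [-0.0811 -0.4735  2.3475  0.0413  0.8692 -1.6722]
0 0.45 0.2 -0.4 [-0.042   0.1392  1.8316 -0.0164  1.5705 -1.6095]
0 0.6300000000000001 0.03 0 [-0.0395  0.348   1.8581 -0.      0.9355 -1.6103]
0 0.6300000000000001 0.03 0.4 [-0.0511  0.1514  2.1789  0.0497  0.4123 -1.6634]
0 0.6300000000000001 0.03 -0.4 [-0.0322  0.6123  1.5222 -0.0127  1.4069 -1.5984]
0 0.6300000000000001 0.2 0 [-0.0395  0.188   1.7202 -0.      1.2333 -1.6103]
0 0.6300000000000001 0.2 0.4 [-0.0511 -0.0634  2.0417  0.0288  0.764  -1.6386]
0 0.6300000000000001 0.2 -0.4 [-0.0322  0.471   1.404  -0.0126  1.6663 -1.6017]
0.2 0.45 0.03 0 [ 0.1446  0.0363  2.2384 -0.      0.8669 -1.6262]
0.2 0.45 0.03 0.4 [ 0.1189 -0.2138  2.53    0.0761  0.4277 -1.7148]
0.2 0.45 0.03 -0.4 [ 0.158   0.3248  1.9556 -0.0172  1.2609 -1.6043]
0.2 0.45 0.2 0 [ 0.1446 -0.1643
[... 515 characters left out ...]
 0.2 0.4 [ 0.1489 -0.0634  2.0417  0.0288  0.764  -1.6386]
0.2 0.6300000000000001 0.2 -0.4 [ 0.1678  0.471   1.404  -0.0126  1.6663 -1.6017]
[ 0.0006 -0.057   0.5116  0.5661  0.0012  0.057 ] [] 5
0.02 0.1 705 [ 0.2109 -0.3494  0.0203  0.4739 -0.2321  0.0871]
0.2 0.3 96 [ 0.1    -0.0166  0.2312  0.1047  0.0257  0.2764]
0.37 0.5 34840 [ 0.1988 -0.1995  0.3818  0.3858  0.2571  0.4235]
0.02 0.1 1556 [ 0.2081 -0.3486  0.0204  0.4685  0.3428  0.0991]
0.1 0.2 487 [ 0.208  -0.1943  0.1006  0.2596 -0.0852  0.1994]
0.2 0.3 656 [ 0.1004 -0.1936  0.2015  0.2893  0.0057  0.2996]
0.3 0.37 704 [ 0.2085 -0.1935  0.3002  0.3359 -0.1789  0.3604]
0.37 0.5 13353 [ 0.1973 -0.2043  0.3804  0.3858  0.2545  0.4237]
```

The geometry comes out as shoulder z 0.251, links 0.512 and 0.566, and wrist 0.365 above the TCP. With the tool pointing down, the forearm clears the tray by about 9 cm. Next: wrist views of the jig from two opposite yaws, so the camera offset cancels, and then of the bar.

```bash
cat >> h.py <<'E'
def rot(yaw): return (R.from_euler('z',yaw)*R.from_euler('y',np.pi)).as_rotvec()
def snap(name):
    st=manip.state();c=cams.capture('wrist');c['st']=st;np.save(f'pics/{name}.npy',c,allow_pickle=True);cv2.imwrite(f'pics/{name}.png',c['image']);return c
E
python3 - <<'E'
from h import *
np.set_printoptions(precision=4,suppress=True)
t=np.load('pics/top0.npy',allow_pickle=True).item()
jc=onplane(t,[(277.5,209.3)],.012)[0];print(jc)
st=manip.state()
manip.move_linear([*st['tool_pos'][:2],.32],rate=.3)
for n,y in [('ja',0.),('jb',np.pi)]:
    q=inverse_kinematics([jc[0],jc[1],.30],rot(y));print(q)
    manip.set_joints(q);manip.dwell(.3);c=snap(n)
    print(manip.state()['clock'],manip.state()['tcp_rot'],c['T_tool_cam'])
cv2.imwrite('pics/jab.png',np.hstack([cv2.resize(cv2.imread(f'pics/{n}.png'),(400,300)) for n in('ja','jb')]))
E
```

```text
[0.5769 0.0874 0.012 ]
[ 0.1076  0.0492  1.6916 -0.      1.4007 -1.4632]
3.35 [ 0.0008 -3.1416 -0.    ] [[ 0.0006 -0.9504 -0.3111  0.0804]
 [ 1.      0.0006  0.     -0.0006]
 [ 0.0002 -0.3111  0.9504 -0.1704]
 [ 0.      0.      0.      1.    ]]
[0.1076 0.0492 1.6916 0.     1.4007 1.6784]
6.35 [-3.1416  0.     -0.    ] [[ 0.0006 -0.9505 -0.3108  0.0814]
 [ 1.      0.0005  0.0004  0.0006]
 [-0.0002 -0.3108  0.9505 -0.1704]
 [ 0.      0.      0.      1.    ]]
```

View pics/jab.png

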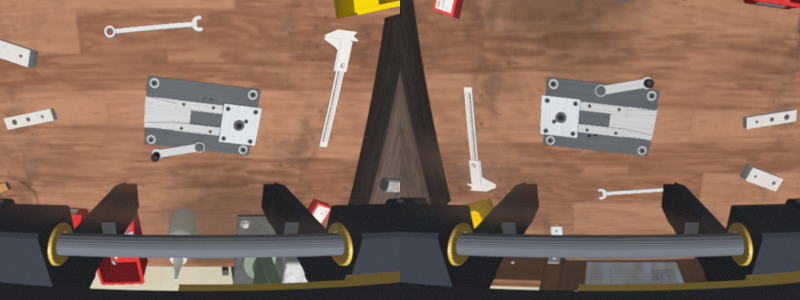

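Both wrist views show the jig clear of the fingers: centre at about (405,230) of 640 in ja and about (320,185) in jb. The bar is visible in both. Next is a close crop to localise the jig's features.

```bash
python3 - <<'E'
from h import *
np.set_printoptions(precision=4,suppress=True)
tiles=[]
for n,ctr in (('ja',(.5769,.0874,.02)),('jb',(.5769,.0874,.02))):
    c=np.load(f'pics/{n}.npy',allow_pickle=True).item()
    Rm,p=pose(c,c['st']);K=np.array(c['intrinsics'])
    def px(P): return cv2.projectPoints(np.array([P],float),cv2.Rodrigues(Rm.T)[0],-Rm.T@p,K,np.array([c['k1'],0,0,0]))[0].reshape(2)
    u,v=px(ctr).astype(int);print(n,u,v,p,px((.5808,-.2666,.014)))
    x0,y0=u-100,v-66;tiles.append(cv2.resize(c['image'][y0:y0+132,x0:x0+200],None,fx=4,fy=4,interpolation=cv2.INTER_CUBIC)[:300 if 0 else 528]);print(x0,y0)
    # depth of base plate: sample heights
    vv,uu=np.mgrid[y0:y0+132,x0:x0+200];P=cloud(c,np.c_[uu.ravel(),vv.ravel()],c['st'])
    hst,e=np.histogram(P[:,2],bins=np.arange(-.005,.07,.002));print(list(zip((e[:-1]*1000).round(),hst)))
cv2.imwrite('pics/jbz.png',tiles[1]);cv2.imwrite('pics/jaz.png',tiles[0])
E
```

```text
ja 320 189 [0.4965 0.0871 0.4704] [ 45.3187 193.2237]
220 123
[(np.float64(-5.0), np.int64(175)), (np.float64(-3.0), np.int64(3798)), (np.float64(-1.0), np.int64(2041)), (np.float64(1.0), np.int64(29)), (np.float64(3.0), np.int64(9)), (np.float64(5.0), np.int64(8)), (np.float64(7.0), np.int64(305)), (np.float64(9.0), np.int64(5937)), (np.float64(11.0), np.int64(3561)), (np.float64(13.0), np.int64(257)), (np.float64(15.0), np.int64(1619)), (np.float64(17.0), np.int64(710)), (np.float64(19.0), np.int64(749)), (np.float64(21.0), np.int64(1954)), (np.float64(23.0), np.int64(173)), (np.float64(25.0), np.int64(42)), (np.float64(27.0), np.int64(18)), (np.float64(29.0), np.int64(44)), (np.float64(31.0), np.int64(389)), (np.float64(33.0), np.int64(531)), (np.float64(35.0), np.int64(46)), (np.float64(37.0), np.int64(78)), (np.float64(39.0), np.int64(37)), (np.float64(41.0), np.int64(114)), (np.float64(43.0), np.int64(2150)), (np.float64(45.0), np.int64(961)), (np.float64(47.0), np.int64(315)), (np.float64(49.0), np.int64(146)), (np.float64(51.0), np.int64(10)), (np.float64(53.0), np.int64(8)),
[... 867 characters left out ...]
.0), np.int64(23)), (np.float64(29.0), np.int64(13)), (np.float64(31.0), np.int64(385)), (np.float64(33.0), np.int64(727)), (np.float64(35.0), np.int64(57)), (np.float64(37.0), np.int64(73)), (np.float64(39.0), np.int64(46)), (np.float64(41.0), np.int64(96)), (np.float64(43.0), np.int64(2170)), (np.float64(45.0), np.int64(971)), (np.float64(47.0), np.int64(316)), (np.float64(49.0), np.int64(155)), (np.float64(51.0), np.int64(8)), (np.float64(53.0), np.int64(5)), (np.float64(55.0), np.int64(13)), (np.float64(57.0), np.int64(61)), (np.float64(59.0), np.int64(85)), (np.float64(61.0), np.int64(8)), (np.float64(63.0), np.int64(0)), (np.float64(65.0), np.int64(0)), (np.float64(67.0), np.int64(0))]
```

View pics/jbz.png

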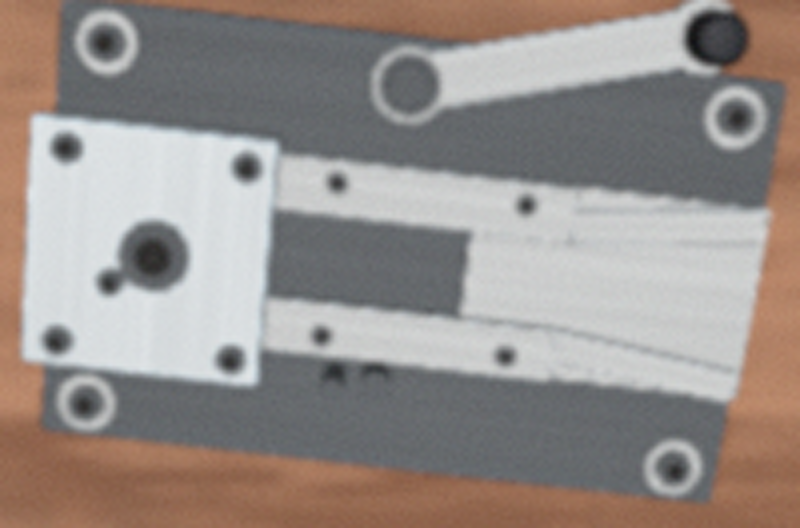

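View pics/jaz.png

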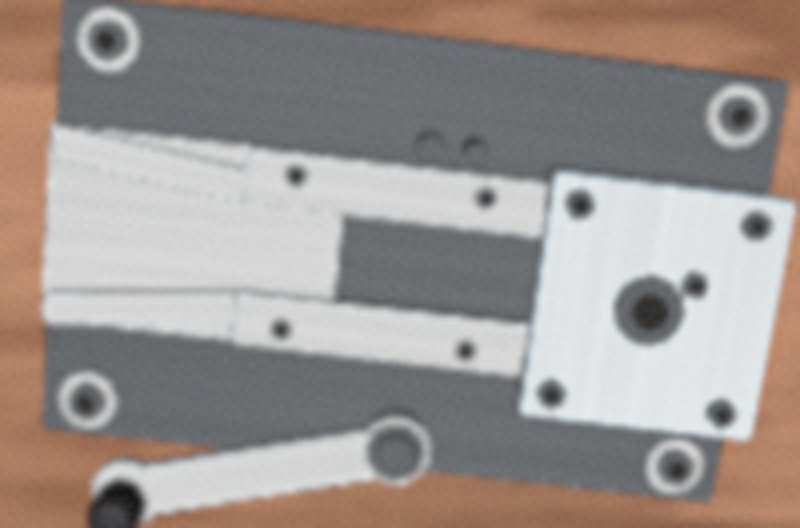

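The crops show the dark screw heads in fours: base (106,42)…, rails (337,183)… and plate (66,147)…. They also show the pivot nut, knob and both pins. I refine the screw centres by dark centroid and average the two views. The bar crop goes in the same script.

```bash
cat > jig.py <<'E'
from h import *
np.set_printoptions(precision=4,suppress=True)
F={'jb':((219,124),dict(base=[(106,42),(737,118),(674,469),(86,404)],rail=[(337,183),(527,205),(506,356),(321,336)],plate=[(66,147),(247,167),(231,359),(57,340)]),(407,85),(716,38)),
'ja':((220,123),dict(base=[(676,467),(88,401),(107,40),(739,116)],rail=[(466,350),(281,329),(297,176),(486,198)],plate=[(721,412),(551,394),(581,204),(756,226)]),(397,451),(116,502))}
Z=dict(base=.014,rail=.0235,plate=.0475);acc={}
for n,(o,d,pv,kn) in F.items():
    c=np.load(f'pics/{n}.npy',allow_pickle=True).item()
    g=cv2.resize(cv2.cvtColor(c['image'],cv2.COLOR_BGR2GRAY),None,fx=4,fy=4,interpolation=cv2.INTER_CUBIC).astype(float)
    f=lambda q:(np.array(q)+.5)/4-.5+o
    for k,pts in d.items():
        r=[]
        for x,y in pts:
            X,Y=x+4*o[0],y+4*o[1];w=g[Y-12:Y+13,X-12:X+13];w=np.clip(np.percentile(w,50)-w,0,None)
            yy,xx=np.mgrid[-12:13,-12:13];r.append(f((x+(w*xx).sum()/w.sum(),y+(w*yy).sum()/w.sum())))
        P=onplane(c,r,Z[k],c['st'])[:,:2];acc[n,k]=P
        ax=(P[0]-P[1])+(P[3]-P[2]);print(n,k,'centre',P.mean(0),'heading',np.degrees(np.arctan2(ax[1],ax[0])),'len',np.linalg.norm(ax)/2,'wid',np.linalg.norm(P[0]-P[3]))
    acc[n,'pv']=onplane(c,[f(pv)],.040,c['st'])[0,:2];acc[n,'kn']=onplane(c,[f(kn)],.0615,c['st'])[0,:2];print(n,acc[n,'pv'],acc[n,'kn'])
m={k:(acc['ja',k]+acc['jb',k])/2 for k in ('base','rail','plate','pv','kn')}
ax=sum((m[k][0]-m[k][1])+(m[k][3]-m[k][2]) for k in('base','rail','plate'));ex=ax/np.linalg.norm(ax);ey=np.array([-ex[1],ex[0]])
J=m['base'].mean(0)
for k in m: print(k,[((p-J)@ex*1000,(p-J)@ey*1000) for p in np.atleast_2d(m[k])])
d=m['kn']-m['pv'];print('heading',np.degrees(np.arctan2(ex[1],ex[0])),'J',J,'keeper',np.arctan2(d@ey,d@ex)-np.pi/2+2*np.pi, np.linalg.norm(d))
# bar
for n in ('ja','jb'):
    c=np.load(f'pics/{n}.npy',allow_pickle=True).item();u=(45,193) if n=='ja' else (595,189)
    h=cv2.cvtColor(c['image'],cv2.COLOR_BGR2HSV);mk=((h[...,1]<60)&(h[...,2]>130)).astype(np.uint8)
    cs,_=cv2.findContours(mk,cv2.RETR_EXTERNAL,cv2.CHAIN_APPROX_NONE)
    q=min((q for q in cs if cv2.contourArea(q)>200),key=lambda q:np.hypot(*(q.reshape(-1,2).mean(0)-u)))
    P=onplane(c,q.reshape(-1,2),.014,c['st'])[:,:2].astype(np.float32);print('bar',n,cv2.minAreaRect(P))
    cv2.imwrite(f'pics/bar_{n}.png',cv2.resize(c['image'][u[1]-60:u[1]+100,max(0,u[0]-60):u[0]+60],None,fx=3,fy=3))
E
python3 jig.py
```

```text
jb base centre [0.5763 0.0878] heading 83.3968051901982 len 0.19069963913976962 wid 0.11239794901212755
jb rail centre [0.5762 0.0813] heading 83.45734084403483 len 0.05684271303791526 wid 0.046892260012640005
jb plate centre [0.585  0.1598] heading 83.39980610621453 len 0.05107445754855546 wid 0.056085432127317876
jb [0.6321 0.0861] [0.646 0.004]
ja base centre [0.5769 0.0878] heading 83.40684505194828 len 0.19082034386760938 wid 0.1125142878496939
ja rail centre [0.5756 0.0814] heading 83.34255571400575 len 0.05692215271017539 wid 0.046946681221071075
ja plate centre [0.5849 0.1599] heading 83.42066690628357 len 0.05100345629221055 wid 0.056015844828602446
ja [0.6295 0.0861] [0.6385 0.0043]
base [(np.float64(95.38027802180756), np.float64(-56.22983820288308)), (np.float64(-95.34639667405847), np.float64(-56.21333024028752)), (np.float64(-95.41359406417527), np.float64(56.21689423329698)), (np.float64(95.3797127164262), np.float64(56.22627420987352))]
rail [(np.float64(21.95599452726306), np.float64(-23.477466052041724)), (np.float64(-34.95157005734813), np.float64(-23.4607188424136
[... 161 characters left out ...]
780966037164), np.float64(-28.00900416012684)), (np.float64(46.970419362395134), np.float64(-27.965066445845967)), (np.float64(46.9980616902666), np.float64(27.984598465905805)), (np.float64(98.0085827057938), np.float64(28.041598978011322))]
pv [(np.float64(4.491728261033607), np.float64(-54.030570968791736))]
kn [(np.float64(-75.54243999465733), np.float64(-74.80569187550734))]
heading 83.4028971735594 J [0.5766 0.0878] keeper 1.8247692011555081 0.08268659950118215
bar ja ((0.5772545337677002, -0.2661150395870209), (0.025664526969194412, 0.11204022914171219), 9.742354393005371)
bar jb ((0.579207181930542, -0.2661837935447693), (0.027553891763091087, 0.11136442422866821), 9.219751358032227)
```

View pics/bar_jb.png

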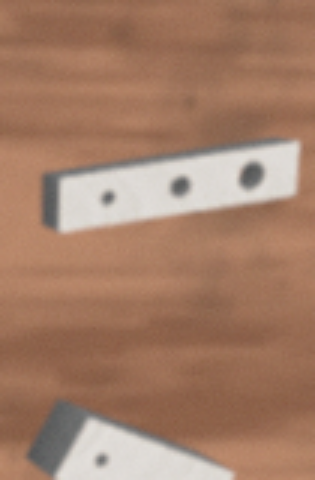

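The crop confirms a plain thin three-hole bar, with the thicker block below it. Pose of the bar: centre (0.578,-0.266), heading 99.5°. Jig: J=(0.5766,0.0878), heading 83.40°, consistent between views to about 0.1 mm. Keeper angle ≈ 1.82. Now I grasp 18 mm behind the bar's centre.

```bash
cat >> h.py <<'E'
J=np.array([.5766,.0878]);HJ=np.radians(83.40)
ex=np.array([np.cos(HJ),np.sin(HJ)]);ey=np.array([-ex[1],ex[0]])
def W(x,y,z): return np.r_[J+x*ex+y*ey,z]
def toJ(p): d=np.asarray(p)[:2]-J;return d@ex*1000,d@ey*1000
def yawfor(h,p):
    # finger axis perpendicular to heading h
    best=None
    for y in (h,h+np.pi):
        q=inverse_kinematics(list(p),rot(y))
        if q is not None and (best is None or abs(q[5])<abs(best[1][5])): best=(rot(y),q)
    return best
E
python3 - <<'E'
from h import *
np.set_printoptions(precision=4,suppress=True)
h=np.radians(99.5);B=np.array([.5783,-.2662])-.018*np.array([np.cos(h),np.sin(h)])
r,q=yawfor(h,[*B,.12]);print(q)
manip.set_gripper(.055)
manip.set_joints(q);print(manip.state()['clock'])
manip.move_linear([*B,.0075],rate=.1)
manip.set_gripper(.0,force=45);s=manip.state();print(s['gripper_width'],s['grasp_force'],s['tool_pos'],s['contact_force'])
manip.move_linear([*B,.09],rate=.15)
r,q=yawfor(HJ,W(-.185,0,.09));print(q)
manip.set_joints(q);manip.dwell(.2);s=manip.state();print(s['gripper_width'],s['grasp_force'],toJ(s['tool_pos']),s['contact_force'],s['clock'])
c=cams.capture('side');cv2.imwrite('pics/held.png',cv2.resize(c['image'][180:380,220:420],None,fx=3,fy=3))
E
```

```text
[-0.4929  0.2816  1.7592 -0.      1.1008 -0.6587]
9.0083
0.0006999958863887236 0.0 [ 0.5812 -0.2839  0.0074] [-0.7991 -0.3877  0.3433]
[-0.2153  0.1637  1.9651 -0.      1.0128 -0.1001]
0.0005954975549200576 0.0 (np.float64(-186.32771250415757), np.float64(-0.5530733283775214)) [ 0.489  -1.158  -1.2834] 12.8583
```

View pics/held.png

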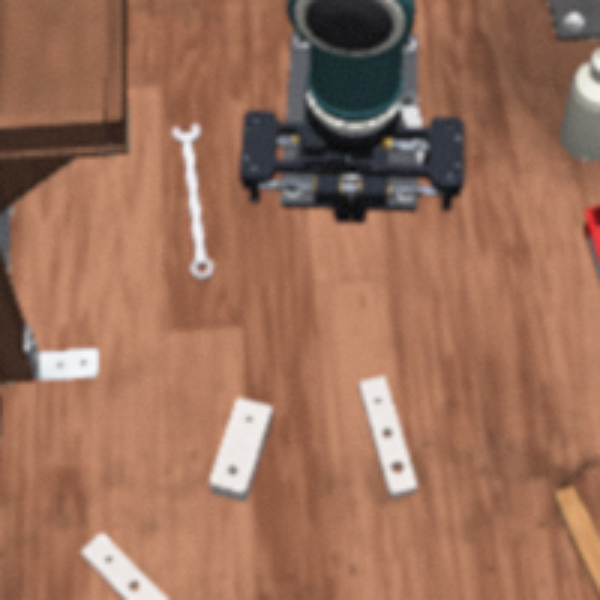

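The fingers closed on nothing. The bar is still on the bench, at about (387,430) in this crop. I check whether it moved, and look at the fingers near it.

```bash
python3 - <<'E'
from h import *
np.set_printoptions(precision=4,suppress=True)
for n in ('top','side'):
    c=cams.capture(n);roi=(380,190,470,240) if n=='top' else (325,290,380,400)
    h=cv2.cvtColor(c['image'],cv2.COLOR_BGR2HSV);m=((h[...,1]<50)&(h[...,2]>120)).astype(np.uint8)
    k=np.zeros_like(m);k[roi[1]:roi[3],roi[0]:roi[2]]=1;m*=k
    cs,_=cv2.findContours(m,cv2.RETR_EXTERNAL,cv2.CHAIN_APPROX_NONE)
    for q in cs:
        if cv2.contourArea(q)>100: print(n,cv2.minAreaRect(onplane(c,q.reshape(-1,2),.014)[:,:2].astype(np.float32)))
h=np.radians(99.5);B=np.array([.5783,-.2662])-.018*np.array([np.cos(h),np.sin(h)])
r,q=yawfor(h,[*B,.09]);manip.set_gripper(.055);manip.set_joints(q)
manip.move_linear([*B,.012],rate=.2);manip.dwell(.2);s=manip.state();print(s['gripper_width'],s['tool_pos'],s['tcp_rot'],r,s['contact_force'],s['clock'])
snap('g1')
c=cams.capture('side');cv2.imwrite('pics/g1s.png',cv2.resize(c['image'][260:390,270:430],None,fx=5,fy=4.6))
E
```

```text
top ((0.5809081196784973, -0.26743900775909424), (0.025499144569039345, 0.10821415483951569), 9.622135162353516)
side ((0.5770939588546753, -0.2700542211532593), (0.026637820526957512, 0.1136397048830986), 9.30029010772705)
0.05513158105099435 [ 0.5829 -0.2845  0.0142] [2.0271 2.3954 0.0012] [ 2.0299  2.3978 -0.    ] [-0.0787  0.1032 -0.0276] 15.45
```

View pics/g1.png

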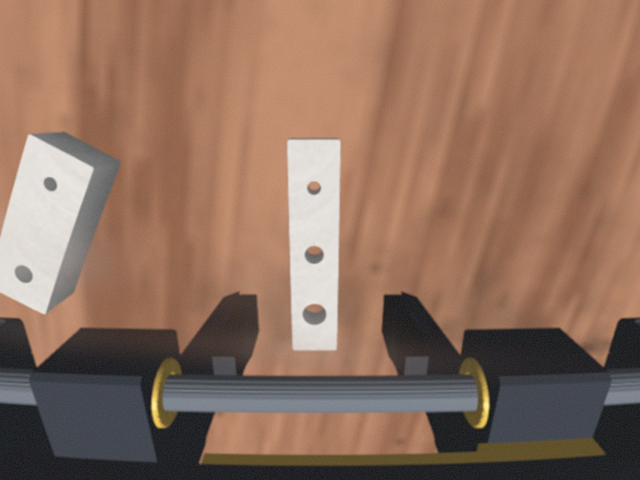

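This view shows the bar at (315,245), still centred between the fingers, whose tips are at (245,295) and (395,295). The depth map should show why they missed, so I measure the heights of tips and bar.

```bash
python3 - <<'E'
from h import *
np.set_printoptions(precision=4,suppress=True)
c=np.load('pics/g1.npy',allow_pickle=True).item()
p=[(315,150),(315,220),(315,280),(300,320),(315,340),(280,250),(360,250),(250,300),(250,320),(240,340),(245,296),(225,360),(390,300),(392,320),(400,340),(415,365)]
for a,b in zip(p,cloud(c,p,c['st'])): print(a,b,c['z_map'][a[1],a[0]])
s=manip.state();print(s['tool_pos'],s['clock'],s['joint_pos'],s['joint_velocities'])
E
```

```text
(315, 150) [ 0.5701 -0.2183  0.0128] 0.16707206
(315, 220) [ 0.5754 -0.2506  0.0123] 0.177806
(315, 280) [ 0.5804 -0.2812  0.0129] 0.18689978
(300, 320) [ 0.5763 -0.3042  0.0143] 0.19252564
(315, 340) [ 0.5861 -0.3161  0.0123] 0.19864239
(280, 250) [ 0.5603 -0.2732 -0.0007] 0.19625765
(360, 250) [ 0.602  -0.2666 -0.0016] 0.19737744
(250, 300) [ 0.553  -0.281   0.0439] 0.15593845
(250, 320) [ 0.5554 -0.2827  0.0569] 0.14429218
(240, 340) [ 0.5539 -0.2847  0.068 ] 0.13423961
(245, 296) [ 0.5502 -0.2816  0.0399] 0.1597685
(225, 360) [ 0.5519 -0.2822  0.0839] 0.11823782
(390, 300) [ 0.6113 -0.2717  0.0432] 0.15694723
(392, 320) [ 0.6097 -0.2731  0.0577] 0.14357728
(400, 340) [ 0.6107 -0.2742  0.0696] 0.13262008
(415, 365) [ 0.6131 -0.2748  0.0828] 0.12038664
[ 0.5824 -0.2845  0.0137] 15.55 [-0.4928  0.3958  1.8267 -0.      0.9163 -0.6586] [-0.0022  0.0036  0.0063  0.0001  0.0003 -0.0005]
```

The visible fingertips are at z≈0.037–0.04 although the TCP reads 0.014. So with the fingers open, the tips sit well behind the TCP. I measure tip height against opening.

```bash
python3 - <<'E'
from h import *
np.set_printoptions(precision=4,suppress=True)
s=manip.state();manip.move_linear([*s['tool_pos'][:2],.10],rate=.25);ims=[]
for w in (.055,.024,.0):
    manip.set_gripper(w,force=20);c=snap(f'f{int(w*1000)}');st=c['st']
    v,u=np.mgrid[240:470,120:520];P=cloud(c,np.c_[u.ravel(),v.ravel()],st)
    Rm=R.from_rotvec(st['tcp_rot']).as_matrix();L=(P-st['tool_pos'])@Rm
    ok=(c['z_map'][v.ravel(),u.ravel()]>0)&(abs(L[:,0])<.03)&(L[:,2]<.04)&(L[:,2]>-.08)
    for sg in (1,-1):
        Q=L[ok&(L[:,1]*sg>0)];Q=Q[np.argsort(Q[:,2])][-60:]
        print(w,st['gripper_width'],sg,len(Q),'tip z',Q[-3:,2],Q[:,:2].mean(0),Q[:,2].mean())
    ims.append(c['image'][200:480,160:480])
print(manip.state()['clock'],manip.state()['tool_pos'])
cv2.imwrite('pics/f.png',cv2.resize(np.hstack(ims),(798,233)))
E
```

```text
0.055 0.05492726262783612 1 60 tip z [-0.0239 -0.0238 -0.0231] [0.005 0.031] -0.024952101644406678
0.055 0.05492726262783612 -1 60 tip z [-0.0238 -0.0237 -0.0227] [ 0.0051 -0.0301] -0.024972274115646866
0.024 0.02401331821968588 1 60 tip z [-0.0238 -0.0238 -0.0232] [0.0067 0.0161] -0.025205748467231177
0.024 0.02401331821968588 -1 60 tip z [-0.0244 -0.0236 -0.0232] [ 0.0066 -0.0153] -0.02530476088718297
0.0 0.00062355939396186 1 60 tip z [-0.0243 -0.0241 -0.024 ] [0.0086 0.0054] -0.025694958592120724
0.0 0.00062355939396186 -1 60 tip z [-0.0244 -0.0242 -0.0239] [ 0.0085 -0.0046] -0.02573604008684742
17.5333 [ 0.5824 -0.2845  0.1   ]
```

View pics/f.png

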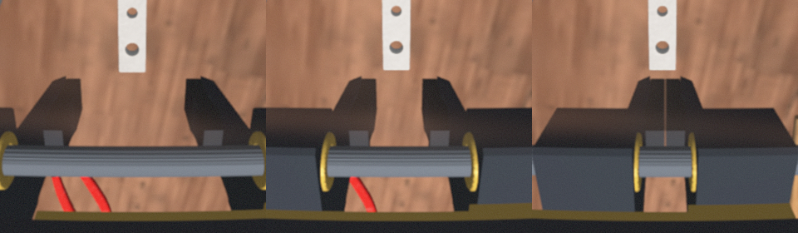

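The tips stay about 23–24 mm behind the reported TCP at every opening, so the real fingers are shorter than described. I pin the offset down by touching the bench while straddling the bar, then grip relative to that.

```bash
python3 - <<'E'
from h import *
np.set_printoptions(precision=4,suppress=True)
h=np.radians(99.5);B=np.array([.5787,-.2664])-.018*np.array([np.cos(h),np.sin(h)])
manip.set_gripper(.045)
manip.move_linear([*B,-.012],rate=.15);f0=manip.state()['contact_force'];z=-.016
while z>-.026:
    manip.move_linear([*B,z],rate=.05);s=manip.state();df=s['contact_force'][2]-f0[2]
    print(z,s['tool_pos'][2],df,s['clock'])
    if df>4: break
    z-=.001
zt=s['tool_pos'][2]
manip.move_linear([*B,zt+.0068],rate=.05)
manip.set_gripper(.0,force=45);s=manip.state();print(s['gripper_width'],s['grasp_force'],s['tool_pos'],s['contact_force'])
if s['gripper_width']>.02:
    manip.move_linear([*B,.05],rate=.15);s=manip.state();print('held',s['gripper_width'],s['grasp_force'],s['contact_force']-f0,s['clock'])
E
```

```text
-0.016 -0.015229600609161419 0.8071004808341657 19.475
-0.017 -0.016833154349840382 0.5126136490311191 19.725
-0.018000000000000002 -0.018091600765102953 0.5413568786912206 19.975
-0.019000000000000003 -0.01910360078194525 -0.07916472340567121 20.225
-0.020000000000000004 -0.02011729262436745 0.20772779595865556 20.475
-0.021000000000000005 -0.021147047772982583 0.49818278159690754 20.725
-0.022000000000000006 -0.022111648791722838 -0.165547059700629 20.975
-0.023000000000000007 -0.023090501003570282 1.033467356955033 21.225
-0.024000000000000007 -0.02409500312399733 0.24418282387996987 21.475
-0.02500000000000001 -0.02512881574380601 0.47994215638672466 21.725
0.022972955076081582 44.99029755592346 [ 0.5813 -0.2841 -0.0184] [-1.0236 -0.909   1.0663]
held 0.02287365008333014 44.98264789581299 [-0.5267  0.1279 -2.6672] 23.075
```

The bar is held: width 23 mm, about 2.7 N of weight. Its bottom is at TCP z + 0.0184. Now the insertion, watching the forces.

```bash
python3 - <<'E'
from h import *
np.set_printoptions(precision=3,suppress=True)
r,q=yawfor(HJ,W(-.182,0,.04));manip.set_joints(q)
manip.move_linear(W(-.182,0,.0012),rate=.1,rot=r);s=manip.state();f0=s['contact_force'];print(toJ(s['tool_pos']),s['tool_pos'],s['gripper_width'],s['clock'])
def rep():
    s=manip.state();f=s['contact_force']-f0;print(np.array(toJ(s['tool_pos'])),s['tool_pos'][2],'fx,fy,fz',f[:2]@ex,f[:2]@ey,f[2],s['gripper_width'],s['clock']);return f[:2]@ex,np.linalg.norm(f)
for x in (-.13,-.09,-.05,-.01,.008):
    manip.move_linear(W(x,0,.0012),rate=.1)
    a,n=rep()
    if n>15: break
else:
    x=.008
    while x<.024:
        x+=.0015;manip.move_linear(W(x,0,.0012),rate=.03);a,n=rep()
        if a<-6 or n>15: break
E
```

```text
(np.float64(-182.60448295507635), np.float64(0.04860424323152553)) [ 0.556 -0.094  0.001] 0.02355468562254272 24.4083
[-129.767   -0.129] 0.001420832635845408 fx,fy,fz -0.14694836041862092 1.1495967640676463 1.0072185231400088 0.02305063737305855 25.075
[-89.872   0.077] 0.001128681915793732 fx,fy,fz 0.25610558695082225 0.5414496957843739 0.6094419345342308 0.02302169252987942 25.625
[-49.846   0.091] 0.001140602124368513 fx,fy,fz -0.1758549927776923 0.3129494378710423 0.5275392761642608 0.022721267696681837 26.175
[-9.817  0.119] 0.0011142408207613433 fx,fy,fz -1.599535423284192 1.2112944057103934 0.11659107975123328 0.023285435257054704 26.725
[ 8.372 -0.051] 0.0012216037371556299 fx,fy,fz -0.5500930612037145 0.3898887439743353 0.005496916526314344 0.02358051175863396 27.0583
[9.321 0.053] 0.0011571564535130807 fx,fy,fz -0.16946848975772627 1.2150472825358147 0.4574934264862378 0.023115025380933088 27.3083
[10.958 -0.029] 0.0012108861507567903 fx,fy,fz 0.5156411083915694 0.9442516337867688 -0.017243731540110385 0.022931388522047777 27.5583
[12.581 -0.026] 0.0012456392500091243 fx,f
[... 327 characters left out ...]
6379732 0.0233563012064886 28.3083
[17.085 -0.007] 0.0012169798825225342 fx,fy,fz -0.3340784005783162 1.1538471138944342 0.821459726253079 0.0234129514309746 28.5583
[18.599 -0.053] 0.0012281872198302637 fx,fy,fz 0.06784423434955819 0.08465765407333094 0.4521749419504135 0.02299598648397248 28.8083
[20.094 -0.024] 0.001208645739455727 fx,fy,fz -0.8784278853975894 0.4191193611029276 0.2452653882785798 0.02318835984003891 29.0583
[21.19   0.084] 0.0011200366948607918 fx,fy,fz -1.6277403731829412 -0.7926002903568563 -0.6616594161960778 0.02315638545235628 29.3083
[21.232  0.273] 0.0009544681866668694 fx,fy,fz -7.201984017261742 0.002494754759841969 0.869362963601557 0.023450107277926364 29.5583
```

It reached the end stop at grip x = 20.7 mm (-7 N). I back off 1 mm, release, lift and check the bar's height by depth.

```bash
cat > chk.py <<'E'
from h import *
np.set_printoptions(precision=4,suppress=True)
def chk(name):
    c=snap(name);st=c['st'];v,u=np.mgrid[0:480,0:640];uv=np.c_[u.ravel(),v.ravel()];P=cloud(c,uv,st)
    ok=c['z_map'].ravel()>0;d=P[:,:2]-J;X=d@ex*1000;Y=d@ey*1000;Zm=P[:,2]*1000
    for a in range(-60,40,6):
        m=ok&(X>a)&(X<a+6)&(abs(Y)<7)&(Zm<60)
        r=ok&(X>a)&(X<a+6)&(abs(abs(Y)-23)<4)&(Zm<60)
        print(a+3,'mid',np.median(Zm[m]) if m.sum()>5 else None,'rail',np.median(Zm[r]) if r.sum()>5 else None)
E
python3 - <<'E'
from chk import *
manip.move_linear(W(.0198,0,.0005),rate=.05)
manip.set_gripper(.029);manip.dwell(.15)
s=manip.state();print(toJ(s['tool_pos']),s['contact_force'],s['gripper_width'])
manip.move_linear(W(.0198,0,.12),rate=.25)
print(manip.state()['clock']);chk('n1')
E
```

```text
(np.float64(20.021202465110484), np.float64(-0.30730488990881005)) [-0.1354  0.1353 -0.116 ] 0.02896474211979434
30.8833
-57 mid 16.69487732620656 rail 21.398028915722872
-51 mid 16.642391073111217 rail 21.573126253513152
-45 mid 16.729726049943743 rail 21.71828116365121
-39 mid 16.895786075321052 rail 21.937624899636297
-33 mid 16.71378920382352 rail 22.270642684198844
-27 mid 16.703993865462728 rail 21.674337481495666
-21 mid 16.932102437622888 rail 21.707785054257663
-15 mid 24.749819323169998 rail 21.64998706844379
-9 mid 24.70588555847869 rail 21.72301771871471
-3 mid 23.809562553503973 rail 21.662211192566836
3 mid 11.17564186132075 rail 21.68083424293471
9 mid 24.726281056560662 rail 21.572825314652988
15 mid 24.82436479078742 rail 21.811061491905036
21 mid 24.74672490759591 rail 22.294844300622366
27 mid 24.630018302340297 rail 21.80842747802936
33 mid 24.52309167785094 rail 21.620957697455534
39 mid 44.562468128136715 rail 44.562390735349844
```

The bar dropped flat: its top reads 3.0 mm above the rails from x=-18 to 36, and the floor reading resumes at x=-21. Next is the keeper. I cage the knob and sweep it along its arc, turning the gripper with it.

```bash
cat > kp.py <<'E'
from h import *
np.set_printoptions(precision=3,suppress=True)
ks=[]
for n in ('ja','jb'):
    c=np.load(f'pics/{n}.npy',allow_pickle=True).item();v,u=np.mgrid[0:480,0:640];P=cloud(c,np.c_[u.ravel(),v.ravel()],c['st'])
    d=P[:,:2]-J;X=d@ex;Y=d@ey;m=(P[:,2]>.054)&(P[:,2]<.066)&(abs(X+.077)<.03)&(abs(Y+.078)<.03)
    ks.append([X[m].mean(),Y[m].mean()]);print(n,m.sum(),ks[-1])
k=np.mean(ks,0);th0=np.arctan2(-(k[0]-.004),k[1]+.055);print('knob',k,'theta',th0,np.hypot(k[0]-.004,k[1]+.055))
def kpos(th,z): return W(.004-.085*np.sin(th),-.055+.085*np.cos(th),z)
def fax(th): return HJ+th   # heading perpendicular to finger axis: fingers along tangent
# choose branch with all q6 in range
for br in (0,np.pi):
    qs=[inverse_kinematics(list(kpos(t,.022)),rot(fax(t)+np.pi/2+np.pi/2+br)) for t in np.linspace(th0,-.05,6)]
    print(br,[None if q is None else round(float(q[5]),2) for q in qs])
E
python3 kp.py
```

```text
ja 130 [np.float64(-0.07704542129823763), np.float64(-0.07707349092550742)]
jb 170 [np.float64(-0.07699480690938516), np.float64(-0.0786879652239262)]
knob [-0.077 -0.078] theta 1.846036565118752 0.08418899338169897
0 [-1.77, -1.39, -0.99, -0.57, -0.14, 0.3]
3.141592653589793 [1.37, 1.75, 2.15, None, None, None]
```

```bash
cat > kp2.py <<'E'
from h import *
np.set_printoptions(precision=3,suppress=True)
def kpos(th,z): return W(.004-.085*np.sin(th),-.055+.085*np.cos(th),z)
th0=1.846;Z=.021
for br in (np.pi/2,-np.pi/2):
    qs=[inverse_kinematics(list(kpos(t,Z)),rot(HJ+t+br)) for t in np.linspace(th0,-.05,8)]
    print(br,[None if q is None else round(float(q[5]),2) for q in qs])
    if all(q is not None for q in qs): break
else: raise SystemExit
rr=lambda t:rot(HJ+t+br)
manip.set_gripper(.036,force=10)
manip.set_joints(inverse_kinematics(list(kpos(th0,.09)),rr(th0)))
f0=manip.state()['contact_force']
def rep(t):
    s=manip.state();f=s['contact_force']-f0;print(round(t,2),np.array(toJ(s['tool_pos'])),s['tool_pos'][2],f,s['gripper_width'],s['clock']);return np.linalg.norm(f)
manip.move_linear(kpos(th0,Z),rate=.12)
if rep(th0)>8: raise SystemExit
manip.set_gripper(.021);rep(th0)
for t in [*np.linspace(th0,.1,10)[1:],.05,0,-.02,-.04]:
    manip.move_linear(kpos(t,Z),rate=.1,rot=rr(t))
    if rep(t)>12: break
E
python3 kp2.py
```

```text
1.5707963267948966 [-0.2, 0.07, 0.35, 0.64, 0.94, 1.25, 1.56, 1.87]
1.85 [-77.345 -78.46 ] 0.02151509402474628 [ 0.652 -0.401 -0.246] 0.035669596809517486 32.55
1.85 [-77.832 -78.408] 0.021476577271675054 [ 0.484 -0.52  -0.1  ] 0.021158929013373486 32.9667
1.65 [-80.786 -61.857] 0.02107857904625606 [-0.695  0.096 -0.58 ] 0.021586861603397643 33.3083
1.46 [-80.385 -45.842] 0.021095967026911217 [-1.337  0.275 -0.38 ] 0.020969300926753972 33.65
1.26 [-76.969 -29.952] 0.02113754015723584 [-0.768  0.377 -0.343] 0.0209230775469756 33.9917
1.07 [-70.552 -14.913] 0.02116080116836922 [-0.17   0.723 -0.637] 0.02142914005366465 34.3333
0.88 [-61.375  -1.308] 0.02115525929219441 [-0.757  0.063 -1.116] 0.020992375026364783 34.675
0.68 [-49.741  10.343] 0.021112724452249404 [-0.753 -0.051 -0.366] 0.021082645056054054 35.0167
0.49 [-36.086  19.545] 0.021075624219575866 [-0.295 -0.084 -0.821] 0.021233303448214284 35.3583
0.29 [-20.945  25.863] 0.02107912445877594 [-0.413 -0.622 -1.141] 0.02121553182532233 35.7
0.1 [-4.864 29.246] 0.021032136555518867 [-1.096 -0.059 -0.929] 0.02112214288667773 36.0417
0.05 [-0.701 29.721] 0.020976936278931775 [-0.625  0.493 -1.694] 0.02109240807069115 36.2917
0 [ 3.751 29.958] 0.020990075073132337 [-0.067  1.546 -0.351] 0.020812521543172972 36.5417
-0.02 [ 5.556 29.961] 0.020987316691497913 [-0.188  0.213 -0.64 ] 0.020787230210965638 36.7917
-0.04 [ 7.296 29.938] 0.02096993992104894 [-0.035  0.208 -0.261] 0.021070727480500314 37.0417
```

```bash
python3 - <<'E'
from chk import *
def kpos(th,z): return W(.004-.085*np.sin(th),-.055+.085*np.cos(th),z)
rr=lambda t:rot(HJ+t+np.pi/2)
f0=manip.state()['contact_force']
for t in (-.05,-.06,-.07):
    manip.move_linear(kpos(t,.021),rate=.05,rot=rr(t));s=manip.state();f=s['contact_force']-f0;print(t,f)
    if np.linalg.norm(f)>5: break
manip.move_linear(kpos(-.03,.021),rate=.1,rot=rr(-.03))
manip.set_gripper(.034);s=manip.state();p=s['tool_pos']
manip.move_linear([*p[:2],.14],rate=.25)
c=snap('k1');v,u=np.mgrid[0:480,0:640];P=cloud(c,np.c_[u.ravel(),v.ravel()],c['st']);d=P[:,:2]-J;X=d@ex*1000;Y=d@ey*1000;Zm=P[:,2]*1000;ok=c['z_map'].ravel()>0
m=ok&(abs(X-4)<35)&(abs(Y-30)<35)&(Zm>51.5)&(Zm<64);kx,ky=np.median(X[m]),np.median(Y[m]);print('knob',m.sum(),kx,ky,'theta',np.arctan2(-(kx-4),ky+55))
m=ok&(Zm>30)&(Zm<36)&(X>-40)&(X<30)&(Y>-42)&(Y<20);print('strap',m.sum(),np.median(X[m]),X[m].min(),X[m].max())
for a in range(-30,38,6):
    m=ok&(X>a)&(X<a+6)&(abs(Y)<7)&(Zm<60);print(a+3,np.median(Zm[m]) if m.sum()>5 else None,end=' ')
print(manip.state()['clock'],manip.state()['contact_force'])
E
```

```text
-0.05 [-0.2303 -5.0994 -0.4315]
knob 396 4.265663111038178 28.2076744783741 theta -0.003192760884189496
strap 1795 4.297422377898988 -3.8197922043163812 12.2716722541341
-27 16.726177740475578 -21 16.341896532965443 -15 24.524488617599843 -9 24.491165065127277 -3 32.58454931554466 3 33.031990075016054 9 33.07344962668307 15 24.754485666241358 21 24.786667767653036 27 24.59435377818653 33 24.518353769947655 39 24.83380799734053 38.6083 [-0.5209  0.1913  0.3939]
```

The keeper is shut (theta ≈ 0, pressed against its stop at 5 N), the bar is home under it, and the gripper is clear. I hand the job in.

```bash
python3 -c "
from h import *
print(order.close_job(), manip.state()['clock'])"
```

```text
the job is handed in; nothing more can be done
the job is handed in; nothing more can be done
```

The bar is down flat in its nest, the keeper is shut over its near end (about 0 rad) with the gripper clear, and the job was handed in with the clock at 38.6 s of 50 s; no verdict came back.

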